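# Spray the scent card and hold a clip open over it

### The arm

A 6-joint arm with a two-finger parallel gripper is mounted at the origin on the work surface. World frame = base frame: x ahead of the robot, y to its left, z up, the work surface at z = 0. Lengths are in m, angles in rad, forces in N, time in s.
With the tool pointing down it reaches from about 0.3 to 0.85 m from the base axis. Payload 4.2 kg.
Tool frame: the origin (TCP) lies midway between the tips of the shut fingers; the grasp point (between the pads) lies hold_point_z behind it (hold_point_z is the distance from the TCP to the grasp point, in m); z points along the fingers, y is the direction in which the jaws open and shut (so a half turn about z gives the same grasp; the last joint's range is limited). The gripper opens to 91 mm and grips with 3 to 60 N. Pads are 32 mm wide; open, the fingers measure 118 mm over their backs; the gripper's body (76 mm by 178 mm) begins 60 mm behind the grasp point.
Start: joints at [-1.247, 0.32, 1.565, -0, 1.257, -0.02], TCP at [0.194, -0.541, 0.19] pointing down, gripper open.
Joint ranges: [-3.11, 3.11], [-0.84, 2.01], [0.21, 2.61], [-1.34, 4.49], [0.05, 2.63], [-2.56, 2.56]. Speed limits (rad/s): [2.57, 2.57, 3.14, 3.14, 3.14, 3.14].

### API

Orientations are given as a rotation vector (axis times angle).
In Python, from workcell import get_obs, grab_frame, calibration, finish_job, hold_point_z gives the robot as it stands.
- The arm moves only by the shell command python3 -m inch 'ROWS' [FORCE]. ROWS is JSON, a list of rows, each a list of 3 entries, a list of its own where there are three numbers: the shift along the tool's x, y, z in m, then the turn, a rotation vector about the tool's x, y, z in rad, then the opening, from -1 (shut) to 1 (fully open). In form: [[[tx, ty, tz], [ax, ay, az], claw], ...]. A call has 1 to 5 rows; each row shifts and turns the pose as measured when the row begins, along the tool's axes as they then stand; what a row does not reach is not made up. A row lasts 1/10 s, in which the tool goes at most 50 mm and 8.59 degrees, less where a joint would pass 70% of its speed; a pose out of reach is approached as far as the arm can. A call with a gripper value outside its range is refused whole. The fingers move at their own pace and stop on an object; FORCE is the grip in N (left out, the last holds). Time passes only in rows, so rows that do not move let the fingers close. It gives the time, the measured TCP pose, the force and the opening at its end, in the units of the state.
- get_obs(): the state, without advancing time (a new reading comes with each control period).
- grab_frame(name): name is "side" or "top" or "wrist"; returns the picture (420x560x3 uint8, red, green, blue); there is no depth.
- calibration(name): a dict with "intrinsics" (3x3 intrinsics, pixels), "extrinsics" (4x4, takes a point from world to camera coordinates). Camera axes: x right, y down, z forward; pixel columns grow to the right and rows downward; lengths in m; the calibration is good to about 2 mm. A picture is of the moment at which its call begins: read the wrist's pose just before it. calibration takes no time and is no camera call; for the wrist camera it gives the pose at the moment of the call.
- finish_job(): hands the job in, once; it reports no verdict.
The state is a dict: "time": time; "qpos": joint angles; "dq": joint speeds; "effort": joint torques, N m; "tcp_pos": TCP position; "ee_rot": TCP orientation; "wrist_force": force on the tool from outside, world axes, zero at the start; "moment": the same for the moment, N m; "grip_width": opening from 0.0 (shut) to 1.0 (fully open).
Only numpy, scipy, OpenCV 4.12 (cv2) and the standard library are available. Lean on these libraries where they do the work, as an engineer would, in place of code of your own. Each camera call takes 0.05 s, during which the arm holds its last target.

### The job

Spray the scent card standing in the marble block: press the ribbed perfume bottle's spray head straight down to its stop and let it come back up, without tipping or shifting the bottle. Then take the steel bulldog clip off the rim of the clear organiser by squeezing its two wings, bring it down over the middle of the card's top edge, lined up with the card, so that its gaping jaws reach down on either side of the card without touching it. Finish still holding it there squeezed wide open, so that I can slip a name card in beside it; leave the card's block and everything else where it stands.

Things in the scene. Friction and masses are not known exactly. Their poses are not given: they have to be found in the camera images.
- spray_top (a point): Centre of the flat top of the round brass spray head (17 mm across, top 96 mm above the table) of the ribbed, clear glass perfume bottle (51 mm across, glass 70 mm high, cap off, about 0.2 kg, loose on the table). The head goes down with the press. Its x axis points where the nozzle points, at the card.
- spray_head (a joint): How far the spray head is pressed, in m: 0 up, 0.005 at its stop. A return spring pushes back with 2 N at the top and 5.5 N at the stop.
- perfume: The ribbed perfume bottle; origin at the centre of its underside, z up, x towards the nozzle side.
- clip_pivot (a point): Middle of the steel bulldog clip, on its hinge line. Axes of its -x jaw: y along the hinge, x across the wall it is clamped on, z up while clamped. The clip starts upright on the 3 mm front wall of the clear organiser, wings up: the jaws' lower edges are 32 mm below this point, the wall's top 18 mm below, the wing tips 38 mm above, 45 mm apart over the outside.
- clip_jaw (a joint): Opening angle of the clip, in rad: 0 as clamped on the organiser's wall, 0.7 at the fully squeezed stop (the lower edges are then about 25 mm apart). It grows as the wings are squeezed, each half turning half of it; the jaws' lower edges are about 3 mm + 63 mm x sin(angle/2) apart.
- clip_lip_a (a point): Middle of the inner lower edge of the clip's jaw on its -x side (the side outside the organiser at first).
- clip_lip_b (a point): Middle of the inner lower edge of the clip's other jaw, +x side.
- clip: The whole clip (loose, 45 g, jaws 56 mm wide along y), same origin and axes. Its two wings (34 mm wide, 2 mm sheet) rise 8 mm either side of the hinge and splay outwards; squeeze them together along x, from above. Fully squeezed they stand parallel, 17 mm over the outside, tips 43 mm above the hinge. A spring resists: about 4 N at the tips to start, 7 N fully squeezed, more lower down.
- organiser: Clear open-topped acrylic organiser, 100 mm (its x) by 160 mm (its y) by 55 mm high, walls 3 mm, fixed to the table; origin at the centre of its underside. The clip sits on its front (-x) wall. Cosmetics stand in its rear half, up to 66 mm above the table.
- card_top (a point): Middle of the top edge of the stiff cream scent card, 115 mm above the table: the card is 76 mm wide (along y), 2 mm thick (along x), stands upright 93 mm out of its marble block, z up. The bottle stands 100 to 140 mm away on its -x side.
- card_stand: Marble block, 45 mm (x) by 90 mm (y) by 22 mm high, with the scent card fixed upright in it, 0.3 kg, loose on the table; origin at the centre of the block's underside, z up.
- perfume_cap: Bystander: brass cap of the perfume bottle, 25 mm across, 30 mm high, standing beside the bottle; origin at its underside.
- lipstick: Bystander: closed black lipstick, 21 mm across, 65 mm high, standing in front of the organiser; origin at its underside.
- nail_polish: Bystander: small nail polish bottle, 27 mm across, 67 mm high; origin at its underside.
- paddle_brush: Bystander: lavender plastic paddle brush, 250 mm long, 72 mm wide, 30 mm high, lying behind; origin near its middle, underneath.
- tongue_scraper: Bystander: U-shaped stainless steel tongue scraper, 140 mm long, 66 mm wide, 6 mm thick, lying flat.
- shell_tray: Bystander: beige silicone tray shaped like a shell, about 75 mm long, 120 mm wide, 16 mm high.
Mind the look-alikes: they are no part of the job. Leave any red look-alike of the card_stand alone.

How it is judged:
On the way, in this order (a step that is already met when the one before it is completed fails the run):
1. the spray head is pressed down to its stop (at least 4.2 of 5 mm) (value of joint spray_head above 0.0042 m), for 0.1 s.
2. the spray head is back up and the clip has been lifted off the organiser by the gripper (value of joint spray_head below 0.001 m and z of clip_pivot in the frame of organiser above 0.1 m and contact force between clip and the fingers above 1 N), for 0.2 s.
At the end, for the whole second after the job is handed in: Still gripped, at rest, squeezed to 0.45 rad or more: a jaw on each side of the card, 3 mm or more from its mid-plane, 4 mm or more below its top edge, within 18 mm of its middle and 0.25 rad, touching neither card nor block. Head up; bottle (25 mm) and block (20 mm) upright in place (value of joint clip_jaw above 0.45 rad and contact force between clip and the fingers above 2 N and contact force between clip and card_stand below 0.2 N and ((x of clip_lip_a in the frame of card_top below -0.003 m and x of clip_lip_b in the frame of card_top above 0.003 m) or (x of clip_lip_b in the frame of card_top below -0.003 m and x of clip_lip_a in the frame of card_top above 0.003 m)) and z of each of clip_lip_a, clip_lip_b in the frame of card_top below -0.004 m and z of clip_pivot in the frame of card_top above 0.002 m and y of clip_pivot in the frame of card_top between -0.018 and 0.018 m and angle between the y axis of clip and the y axis of card_top, either way round below 0.25 rad and value of joint spray_head below 0.001 m and angle between each of perfume, card_stand's own z axis and vertical below 0.1 rad and distance of perfume from where it was at the start of the episode below 0.025 m and distance of card_stand from where it was at the start of the episode below 0.02 m and linear speed of clip below 0.03 m/s); the arm keeps its last pose, push and grip.
It fails at once if the perfume bottle is tipped or shoved (angle between perfume's own z axis and vertical above 0.3 rad or distance of perfume from where it was at the start of the episode above 0.04 m).
It fails at once if the card's block is tipped or shoved (angle between card_stand's own z axis and vertical above 0.25 rad or distance of card_stand from where it was at the start of the episode above 0.03 m).
It fails at once if a bystander is knocked away (distance of any of perfume_cap, lipstick, nail_polish, paddle_brush, tongue_scraper, shell_tray from where it was at the start of the episode above 0.03 m).
It also fails if it takes over 58 s, if anything falls off the work surface, if the arm or the gripper's body presses on something with over 40 N, if the wrist force passes 120 N, or if a joint passes its speed limit or range.

## Working session

There is one attempt and no reset: what is moved stays moved. The work goes in short steps, Python scripts to look and compute and a shell command to move; the robot and the scene stay as the last step left them, time stands still between calls to the robot, and variables do not carry over. Pictures are saved under pics/ and viewed, and the job is handed in when it is done.

```bash
ls; mkdir -p pics
python3 - <<'E'
from workcell import *
import cv2,numpy as np
o=get_obs();print(o, hold_point_z)
for n in("side","top","wrist"):
    c=calibration(n);print(n,np.round(c["intrinsics"],1).tolist(),np.round(c["extrinsics"],4).tolist())
    cv2.imwrite(f"pics/a_{n}.png",grab_frame(n)[:,:,::-1])
E
```

```text
pics
{'time': 0.0, 'qpos': array([-1.24699090e+00,  3.20311592e-01,  1.56568103e+00, -4.79370947e-06,
        1.25740259e+00, -1.99970719e-02]), 'dq': array([-0.00176091, -0.00035966,  0.00041268,  0.00109691, -0.00048902,
        0.00078544]), 'effort': array([ 1.39592303e-03, -4.12456834e+01, -2.31975800e+01,  7.30003905e-02,
        4.57438873e-02, -1.51195741e-04]), 'tcp_pos': array([ 0.19363995, -0.54082686,  0.18950824]), 'ee_rot': array([-3.09353446e+00, -5.37085523e-01,  4.35289150e-04]), 'wrist_force': array([-0.45971093, -0.02141413, -0.31984372]), 'moment': array([ 0.01128238,  0.04326385, -0.02025584]), 'grip_width': 1.0004865580434648} 0.0188
side [[453.8, 0.0, 273.5], [0.0, 453.8, 210.6], [0.0, 0.0, 1.0]] [[-0.7845, -0.6199, -0.017, 0.4433], [-0.4468, 0.5841, -0.6776, 0.325], [0.43, -0.524, -0.7352, 0.8876], [0.0, 0.0, 0.0, 1.0]]
top [[447.8, 0.0, 277.8], [0.0, 447.8, 206.9], [0.0, 0.0, 1.0]] [[-0.0026, -0.9998, 0.0192, -0.0039], [-0.9966, 0.001, -0.0818, 0.5693], [0.0818, -0.0193, -0.9965, 1.3025], [0.0, 0.0, 0.0, 1.0]]
wrist [[377.0, 0.0, 275.2], [0.0, 377.0, 205.4], [0.0, 0.0, 1.0]] [[0.3368, -0.9416, -0.0006, -0.5752], [-0.8995, -0.3219, 0.2955, -0.0333], [-0.2784, -0.099, -0.9554, 0.3927], [0.0, 0.0, 0.0, 1.0]]
```

View pics/a_side.png

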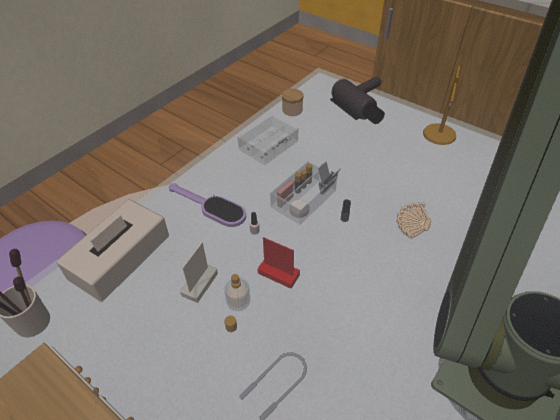

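View pics/a_top.png

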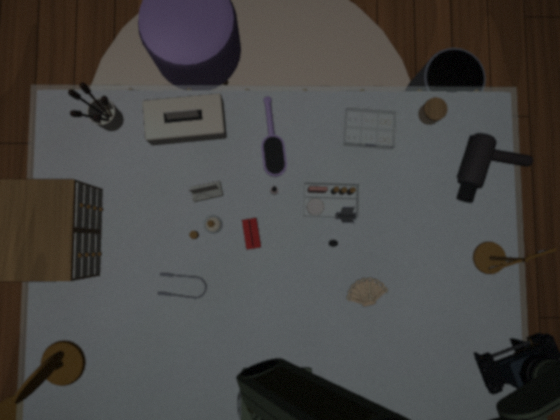

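View pics/a_wrist.png

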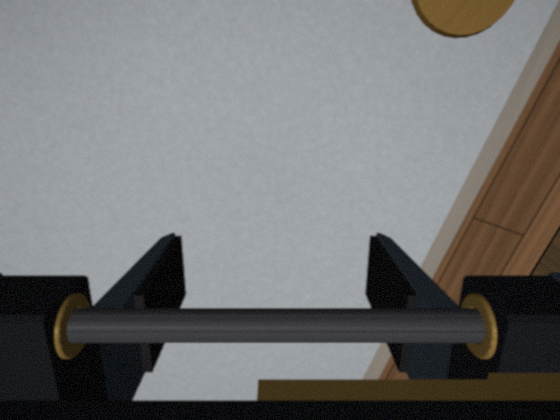

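The bottle is at side (237,290) and top (213,224). There are two cards: the cream one in marble at top (206,190), side (197,270), and a red look-alike at top (251,233), side (280,262), which I'll leave alone. The clip is at top (346,214), side (327,177). I'll enlarge these areas to confirm.

Run:
```python
import cv2,numpy as np
s=cv2.imread("pics/a_side.png");t=cv2.imread("pics/a_top.png")
A=cv2.resize(s[225:345,165:305],None,fx=4,fy=4,interpolation=cv2.INTER_CUBIC)
cv2.imwrite("pics/b1.png",A)
cv2.imwrite("pics/b2.png",cv2.resize(s[155:230,262:362],None,fx=7,fy=7,interpolation=cv2.INTER_CUBIC))
B=cv2.resize(t[170:260,180:280],None,fx=6,fy=6,interpolation=cv2.INTER_CUBIC)
cv2.imwrite("pics/b3.png",np.clip(B*1.6,0,255))
B=cv2.resize(t[170:255,290:380],None,fx=6,fy=6,interpolation=cv2.INTER_CUBIC)
cv2.imwrite("pics/b4.png",np.clip(B*1.6,0,255))
```

```text
[ WARN:0@0.110] global loadsave.cpp:1063 imwrite_ Unsupported depth image for selected encoder is fallbacked to CV_8U.
```

View pics/b1.png

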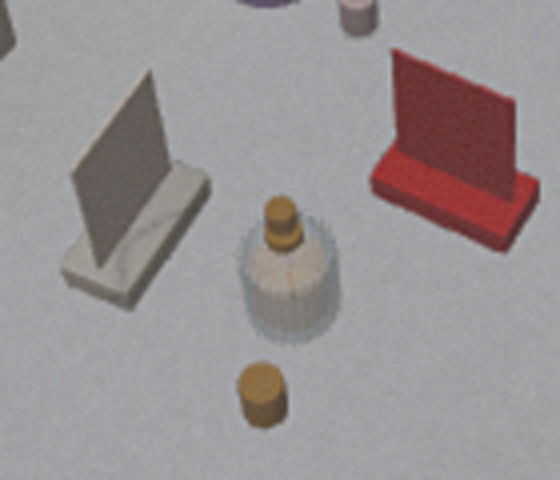

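View pics/b2.png

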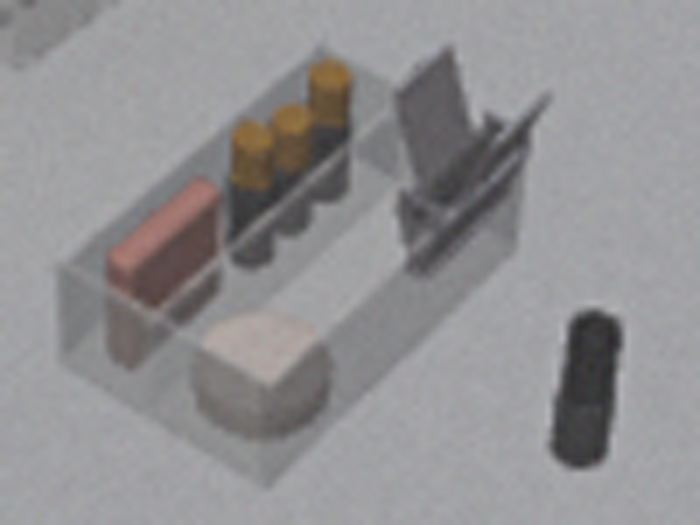

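View pics/b3.png

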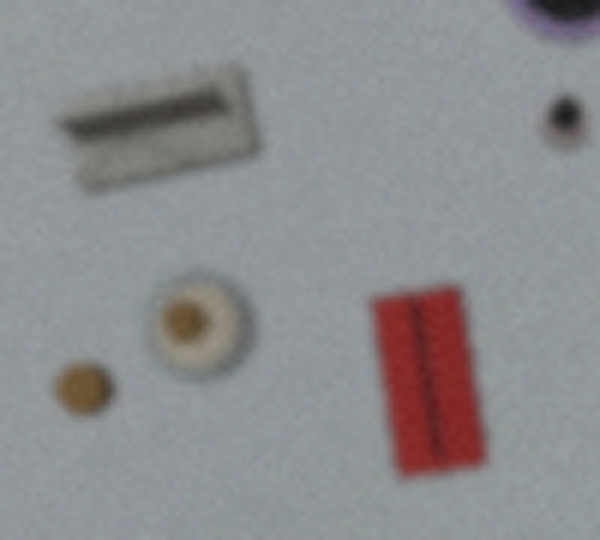

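View pics/b4.png

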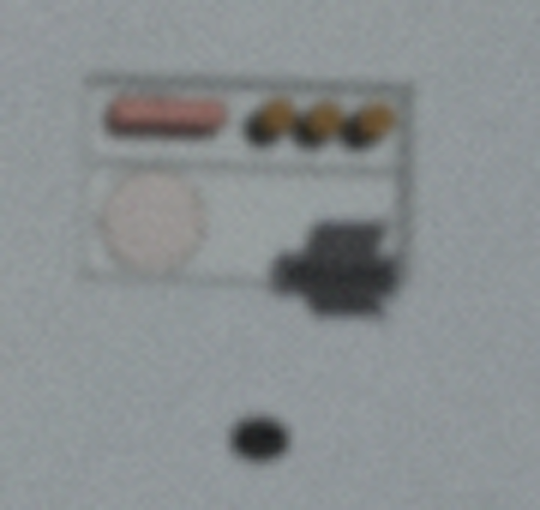

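```bash
cat > h.py <<'E'
import numpy as np,cv2
from workcell import *
from scipy.spatial.transform import Rotation as R
def ray(c,p):
    K=np.array(c["intrinsics"]);E=np.array(c["extrinsics"]);Rm=E[:3,:3]
    o=-Rm.T@E[:3,3];d=Rm.T@np.linalg.inv(K)@np.array([p[0],p[1],1.]);return o,d/np.linalg.norm(d)
def plane(c,p,z):
    o,d=ray(c,p);return o+d*(z-o[2])/d[2]
def tri(cp):
    A=np.zeros((3,3));b=np.zeros(3)
    for c,p in cp:
        o,d=ray(c,p);M=np.eye(3)-np.outer(d,d);A+=M;b+=M@o
    return np.linalg.solve(A,b)
def proj(c,X):
    K=np.array(c["intrinsics"]);E=np.array(c["extrinsics"]);q=K@(E[:3,:3]@np.array(X)+E[:3,3]);return q[:2]/q[2]
E
python3 - <<'E'
from h import *
np.set_printoptions(precision=4,suppress=True)
s=calibration("side");t=calibration("top")
S1=lambda x,y:(x/4+165-.4,y/4+225-.4)
S2=lambda x,y:(x/7+262-.4,y/7+155-.4)
T3=lambda x,y:(x/6+180-.4,y/6+170-.4)
T4=lambda x,y:(x/6+290-.4,y/6+170-.4)
print("spray",plane(s,S1(281,203),.096),plane(t,T3(186,319),.096),tri([(s,S1(281,203)),(t,T3(186,319))]))
print("card ends side",plane(s,S1(72,175),.115),plane(s,S1(150,70),.115))
print("card ends top",plane(t,T3(60,122),.115),plane(t,T3(220,92),.115))
print("block top corners",[plane(t,T3(*p),.022)[:2] for p in((82,190),(258,152),(240,65))])
print("cap",plane(t,T3(84,388),.03),"lip",plane(t,T4(258,436),.065),"polish",plane(t,T3(566,115),.067))
# clip pivot z=.073; wingtips .111
print("clip -x wing tip top",[plane(t,T4(*p),.111) for p in((318,312),(383,316))])
print("clip +x wing tip top",[plane(t,T4(*p),.111) for p in((318,222),(388,222))])
print("side -x wing far tip",plane(s,S2(548,97),.111),"+x tips",plane(s,S2(395,95),.111),plane(s,S2(450,48),.111))
print("side front jaw lower ends",plane(s,S2(412,272),.041),plane(s,S2(525,140),.055))
print("org corners",[plane(t,T4(*p),.055)[:2] for p in((85,278),(88,78),(410,88))], plane(s,S2(268,388),.055),plane(s,S2(60,265),.055))
E
```

```text
spray [0.5204 0.1838 0.096 ] [0.5193 0.1835 0.096 ] [0.5197 0.1837 0.0966]
card ends side [0.6075 0.2456 0.115 ] [0.6243 0.1712 0.115 ]
card ends top [0.609  0.2396 0.115 ] [0.6228 0.1664 0.115 ]
block top corners [array([0.5865, 0.2449]), array([0.6052, 0.1585]), array([0.6486, 0.1677])]
cap [0.4889 0.2413 0.03  ] lip [ 0.4644 -0.1605  0.065 ] polish [0.6181 0.0068 0.067 ]
clip -x wing tip top [array([ 0.5212, -0.1824,  0.111 ]), array([ 0.5193, -0.2125,  0.111 ])]
clip +x wing tip top [array([ 0.5628, -0.183 ,  0.111 ]), array([ 0.5628, -0.2155,  0.111 ])]
side -x wing far tip [ 0.5182 -0.2127  0.111 ] +x tips [ 0.5624 -0.1804  0.111 ] [ 0.561  -0.2135  0.111 ]
side front jaw lower ends [ 0.5429 -0.1699  0.041 ] [ 0.5416 -0.2424  0.055 ]
org corners [array([ 0.5405, -0.0794]), array([ 0.6376, -0.0816]), array([ 0.6327, -0.238 ])] [ 0.5435 -0.0794  0.055 ] [ 0.6403 -0.0827  0.055 ]
```

The crops confirm all three: cream card in its marble block, ribbed bottle with brass head, and clip on the organiser's front wall. Both views agree to 1–2 mm. I'll move over the bottle with the fingers shut.

```bash
python3 -m inch '[[[0.0306,-0.0318,0],[0,0,0],-1],[[0.0306,-0.0318,0],[0,0,0],-1],[[0.0306,-0.0318,0],[0,0,0],-1],[[0.0306,-0.0318,0],[0,0,0],-1],[[0.0306,-0.0318,0],[0,0,0],-1]]' 20; python3 -m inch '[[[0.0306,-0.0318,0],[0,0,0],-1],[[0.0306,-0.0318,0],[0,0,0],-1],[[0.0306,-0.0318,0],[0,0,0],-1],[[0.0306,-0.0318,0],[0,0,0],-1],[[0.0306,-0.0318,0],[0,0,0],-1]]'
```

```text
time: 0.65
tcp_pos: [0.2849, -0.3377, 0.187]
ee_rot: [-3.095, -0.523, 0.002]
wrist_force: [1.0, -1.3, 0.5]
grip_width: 0.593
time: 1.15
tcp_pos: [0.3787, -0.1285, 0.1871]
ee_rot: [-3.096, -0.518, 0.0]
wrist_force: [1.3, -0.6, -0.2]
grip_width: 0.153
```

```bash
python3 -m inch '[[[0.033,-0.035,0],[0,0,0],-1],[[0.033,-0.035,0],[0,0,0],-1],[[0.033,-0.035,0],[0,0,0],-1],[[0.033,-0.035,0],[0,0,0],-1],[[0.033,-0.035,0],[0,0,0],-1]]'; python3 -m inch '[[[0.033,-0.035,0],[0,0,0],-1],[[0.033,-0.035,0],[0,0,0],-1],[[0,0,0],[0,0,0],-1]]'
python3 - <<'E'
from h import *
o=get_obs();print(o["tcp_pos"],o["ee_rot"],o["qpos"])
f=grab_frame("wrist");cv2.imwrite("pics/c1.png",f[:,:,::-1])
T=R.from_rotvec(o["ee_rot"]).as_matrix();print(T.T@(np.array([.520,.1837,.11])-o["tcp_pos"]))
c=calibration("wrist");print(proj(c,[.520,.1837,.096]),proj(c,[.616,.205,.115]))
E
```

```text
time: 1.65
tcp_pos: [0.4791, 0.1002, 0.1876]
ee_rot: [-3.098, -0.519, -0.002]
wrist_force: [1.0, -0.8, 0.2]
grip_width: 0.004
time: 1.95
tcp_pos: [0.5209, 0.1969, 0.1864]
ee_rot: [-3.095, -0.529, -0.003]
wrist_force: [-0.7, -0.4, 0.5]
grip_width: 0.005
[0.52085399 0.19685515 0.18638741] [-3.09490520e+00 -5.28733173e-01 -2.90472446e-03] [3.39725245e-01 2.92363435e-01 1.61458254e+00 1.59628440e-03
 1.23251027e+00 1.57158079e+00]
[-0.00533598  0.01224073  0.07635781]
[287.11543103 204.00065336] [306.85447146  72.20945705]
```

View pics/c1.png

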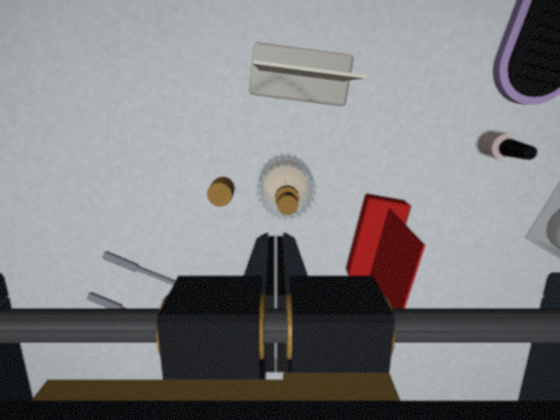

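The wrist picture shows the brass head at (287,204), exactly where predicted, and the card's top edge from (253,64) to (366,77). I'll measure the card from this view, then descend.

```bash
python3 -m inch '[[[-0.0053,0.0122,0.03],[0,0,0],-1],[[0,0,0.03],[0,0,0],-1],[[0,0,0],[0,0,0],-1]]'
python3 - <<'E'
from h import *
o=get_obs();print(o["tcp_pos"],o["wrist_force"])
T=R.from_rotvec(o["ee_rot"]).as_matrix();print(T.T@(np.array([.520,.1837,.098])-o["tcp_pos"]))
f=grab_frame("wrist");c=calibration("wrist");cv2.imwrite("pics/c2.png",f[:,:,::-1])
E
```

```text
time: 2.3
tcp_pos: [0.5173, 0.1787, 0.1251]
ee_rot: [3.095, 0.528, -0.002]
wrist_force: [-0.9, 0.5, 0.3]
grip_width: 0.004
[0.5172664  0.17866639 0.12508552] [-0.85423226  0.48312378  0.31729672]
[ 0.00428063 -0.0038783   0.02707527]
```

View pics/c2.png

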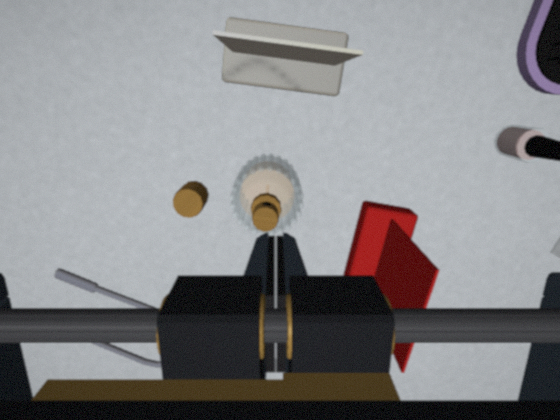

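The head is now at about (265,210), slightly left of the finger axis. I'll correct that by 4 mm and come down to just above it.

```bash
python3 -m inch '[[[0.0043,-0.0039,0],[0,0,0],-1],[[0,0,0.012],[0,0,0],-1],[[0,0,0],[0,0,0],-1]]'
python3 - <<'E'
from h import *
o=get_obs();print(o["tcp_pos"],o["wrist_force"])
T=R.from_rotvec(o["ee_rot"]).as_matrix();print(T.T@(np.array([.520,.1837,.096])-o["tcp_pos"]))
c=calibration("wrist")
for p in((253,64),(366,77)):
  pass
E
```

```text
time: 2.65
tcp_pos: [0.5236, 0.1837, 0.1184]
ee_rot: [3.097, 0.525, 0.014]
wrist_force: [-0.2, -0.3, 0.0]
grip_width: 0.003
[0.52364694 0.18370073 0.11844083] [-0.21910603 -0.28298174  0.01749228]
[-0.0036428  -0.00124486  0.02240695]
```

```bash
python3 -m inch '[[[-0.0025,-0.001,0.009],[0,0,0],-1],[[0,0,0.008],[0,0,0],-1],[[0,0,0],[0,0,0],-1]]' ; python3 -m inch '[[[0,0,0.002],[0,0,0],-1],[[0,0,0.0],[0,0,0],-1]]'
```

```text
time: 2.95
tcp_pos: [0.5216, 0.1841, 0.1012]
ee_rot: [3.097, 0.526, 0.018]
wrist_force: [-0.4, 0.3, -0.2]
grip_width: 0.003
time: 3.15
tcp_pos: [0.5214, 0.1841, 0.0988]
ee_rot: [3.097, 0.526, 0.017]
wrist_force: [-0.1, -0.3, 0.6]
grip_width: 0.003
```

```bash
python3 -m inch '[[[-0.001,0,0.003],[0,0,0],-1],[[0,0,0.002],[0,0,0],-1]]'; python3 -m inch '[[[0,0,0.002],[0,0,0],-1],[[0,0,0.001],[0,0,0],-1]]'
```

```text
time: 3.35
tcp_pos: [0.5209, 0.1839, 0.0939]
ee_rot: [3.097, 0.526, 0.019]
wrist_force: [0.0, 0.5, 0.5]
grip_width: 0.008
time: 3.55
tcp_pos: [0.5209, 0.184, 0.0906]
ee_rot: [3.097, 0.526, 0.019]
wrist_force: [0.2, -0.5, -0.3]
grip_width: 0.001
```

The reading shows no force at z=0.0906, so I'll look before going further.

Run:
```python
from h import *
o=get_obs();print(o["tcp_pos"],o["wrist_force"])
f=grab_frame("wrist");cv2.imwrite("pics/c3.png",cv2.resize(f[150:330,170:380,::-1],None,fx=3,fy=3))
f=grab_frame("side");cv2.imwrite("pics/c4.png",cv2.resize(f[205:335,165:305,::-1],None,fx=4,fy=4,interpolation=2))
```

```text
[0.52094534 0.18395777 0.09064184] [ 0.22743276 -0.49024683 -0.26124141]
```

View pics/c3.png

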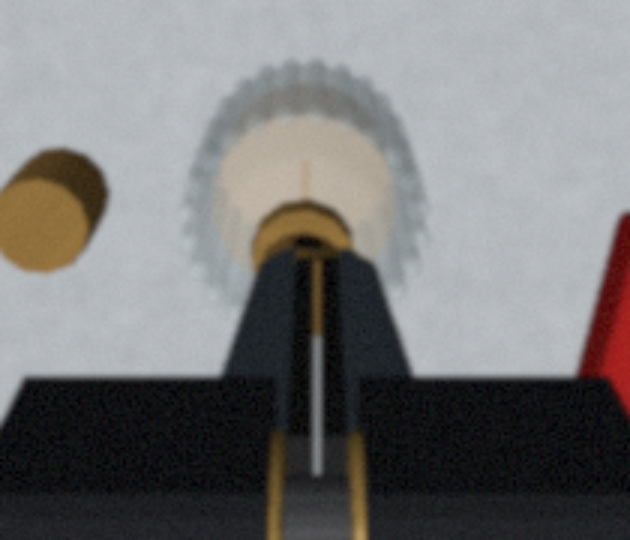

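View pics/c4.png

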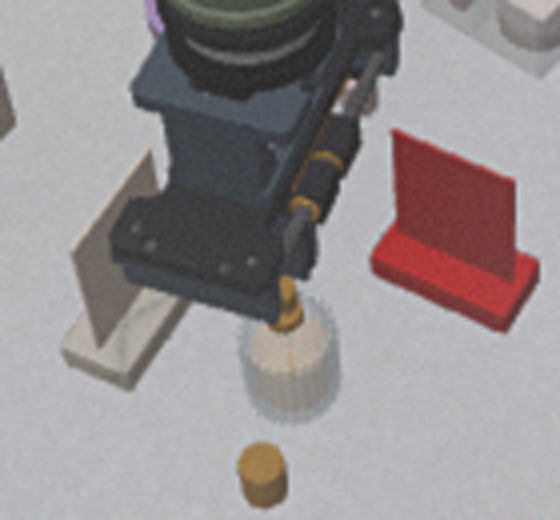

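The fingertips are centred over the head (brass shows in the slit) but the head isn't visibly down yet. I'll keep going in 1 mm steps and watch the force.

```bash
python3 -m inch '[[[0,0,0.0015],[0,0,0],-1],[[0,0,0],[0,0,0],-1]]'; python3 -m inch '[[[0,0,0.0015],[0,0,0],-1],[[0,0,0],[0,0,0],-1]]'
```

```text
time: 3.85
tcp_pos: [0.5211, 0.184, 0.0892]
ee_rot: [3.097, 0.526, 0.019]
wrist_force: [-0.8, -0.0, -0.2]
grip_width: 0.004
time: 4.05
tcp_pos: [0.5212, 0.184, 0.0876]
ee_rot: [3.097, 0.526, 0.02]
wrist_force: [0.1, -0.2, -0.7]
grip_width: 0.007
```

Run:
```python
from h import *
o=get_obs();print(o["tcp_pos"],o["wrist_force"])
c=calibration("wrist");T=R.from_rotvec(o["ee_rot"]).as_matrix();p=o["tcp_pos"]
print("tcp px",proj(c,p),"tip +x edge",proj(c,p+T@[.016,0,0]),"spray if .096",proj(c,[.52,.1837,.096]),"if .091",proj(c,[.52,.1837,.091]))
f=grab_frame("wrist");cv2.imwrite("pics/c5.png",cv2.resize(f[150:330,170:380,::-1],None,fx=3,fy=3))
f=grab_frame("top");cv2.imwrite("pics/c6.png",np.clip(cv2.resize(f[170:260,180:280,::-1],None,fx=6,fy=6,interpolation=2)*1.5,0,255).astype(np.uint8))
```

```text
[0.52118346 0.18398682 0.08764212] [ 0.06039133 -0.19438135 -0.66990631]
tcp px [273.82103799 245.99571598] tip +x edge [273.78032292 219.01261663] spray if .096 [273.5946111  254.06825743] if .091 [273.60415301 250.3825614 ]
```

View pics/c5.png

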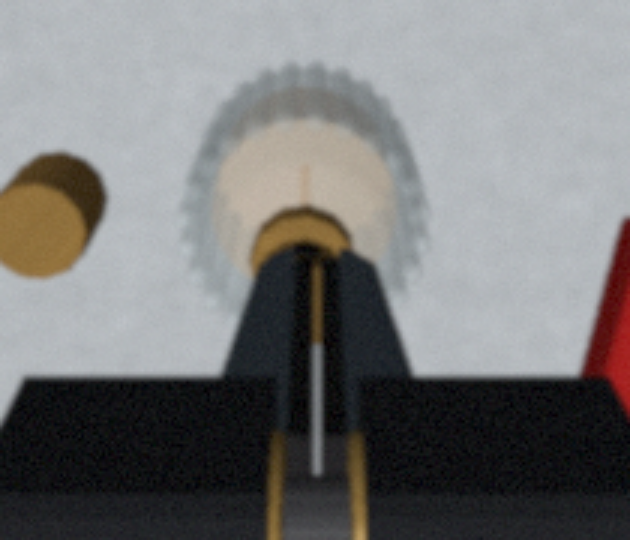

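View pics/c6.png

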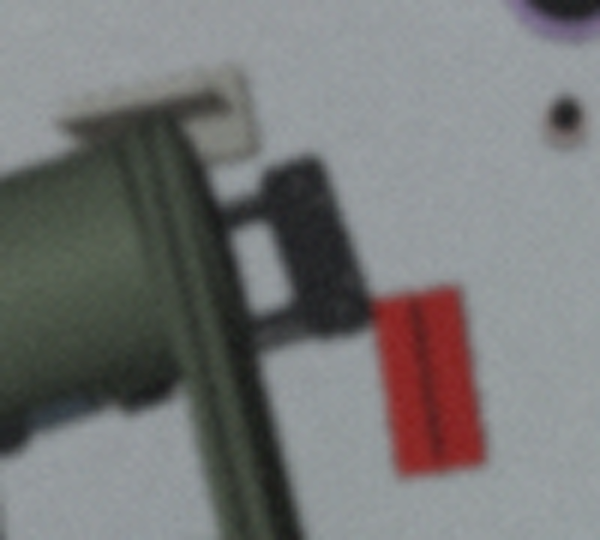

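```bash
python3 -m inch '[[[0,0,0.0015],[0,0,0],-1],[[0,0,0],[0,0,0],-1]]'; python3 -c "
from h import *
o=get_obs();print(o['effort'],o['moment'])"; python3 -m inch '[[[0,0,0.0015],[0,0,0],-1],[[0,0,0],[0,0,0],-1]]'
python3 - <<'E'
from h import *
o=get_obs();print(o["effort"],o["moment"])
f=grab_frame("side");cv2.imwrite("pics/c7.png",cv2.resize(f[250:320,205:275,::-1],None,fx=8,fy=8,interpolation=2))
E
```

```text
time: 4.35
tcp_pos: [0.5214, 0.1841, 0.0863]
ee_rot: [-3.097, -0.526, -0.021]
wrist_force: [0.3, 0.2, -0.3]
grip_width: 0.004
[-2.18055800e-03 -4.08157754e+01 -2.03456962e+01  2.45837221e-02
 -1.58451386e-01  8.31703728e-04] [-0.01218972  0.08920639 -0.02841968]
time: 4.55
tcp_pos: [0.5215, 0.1841, 0.0847]
ee_rot: [-3.097, -0.526, -0.021]
wrist_force: [-1.5, -0.9, -0.2]
grip_width: 0.003
[-1.27176914e-03 -4.08557117e+01 -2.02926564e+01  2.45490926e-02
 -1.59202307e-01  8.21549620e-04] [0.01517294 0.03729567 0.04350053]
```

View pics/c7.png

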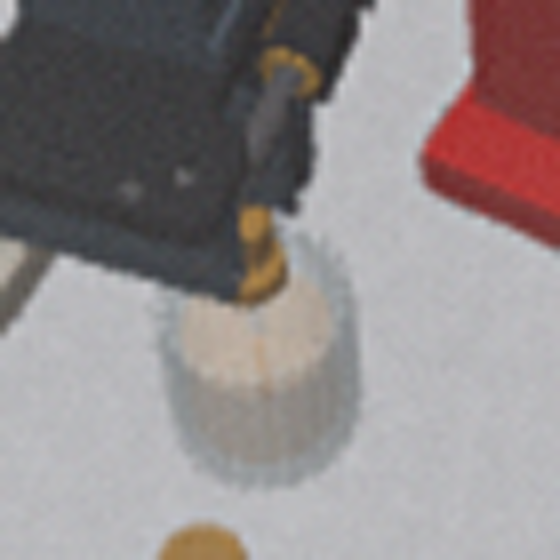

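Run:
```python
from h import *
o=get_obs();p=o["tcp_pos"];T=R.from_rotvec(o["ee_rot"]).as_matrix();s=calibration("side")
for dz in(0,.01,.019):
  for dx in(-.016,0,.016):
    q=proj(s,p+T@[dx,0,-dz]);print(dz,dx,(q-[205,250])*8)
print("head .096/.091",(proj(s,[.52,.1837,.096])-[205,250])*8,(proj(s,[.52,.1837,.091])-[205,250])*8)
```

```text
0 -0.016 [294.61702276 242.51960103]
0 0 [237.95585768 225.92569157]
0 0.016 [181.71756645 209.45562585]
0.01 -0.016 [292.42963243 220.95958472]
0.01 0 [235.33358048 204.3172815 ]
0.01 0.016 [178.66696815 187.80015093]
0.019 -0.016 [290.43140757 201.26407815]
0.019 0 [232.93821253 184.57867688]
0.019 0.016 [175.88049792 168.01965867]
head .096/.091 [240.22261691 203.48622482] [241.74230143 214.45005654]
```

Both views put the real fingertip ends about 18 mm above the reported TCP, so contact should come near z≈0.078. I'll go on in small steps.

```bash
python3 -m inch '[[[-0.001,0,0.003],[0,0,0],-1],[[0,0,0],[0,0,0],-1]]'; python3 -m inch '[[[0,0,0.002],[0,0,0],-1],[[0,0,0],[0,0,0],-1]]';python3 -m inch '[[[0,0,0.002],[0,0,0],-1],[[0,0,0],[0,0,0],-1]]'
```

```text
time: 4.8
tcp_pos: [0.5205, 0.1838, 0.0816]
ee_rot: [-3.097, -0.526, -0.021]
wrist_force: [0.2, -0.7, -0.1]
grip_width: 0.003
time: 5.0
tcp_pos: [0.5205, 0.1837, 0.0793]
ee_rot: [-3.097, -0.526, -0.021]
wrist_force: [-0.1, 1.0, -0.1]
grip_width: 0.008
time: 5.2
tcp_pos: [0.5206, 0.1838, 0.0771]
ee_rot: [-3.097, -0.526, -0.021]
wrist_force: [0.0, 0.4, 0.0]
grip_width: 0.007
```

```bash
python3 -m inch '[[[0,0,0.0015],[0,0,0],-1],[[0,0,0],[0,0,0],-1]]'; python3 -m inch '[[[0,0,0.0015],[0,0,0],-1],[[0,0,0],[0,0,0],-1]]'
python3 - <<'E'
from h import *
o=get_obs()
f=grab_frame("side");cv2.imwrite("pics/c8.png",cv2.resize(f[250:320,205:275,::-1],None,fx=8,fy=8,interpolation=2))
f=grab_frame("wrist");cv2.imwrite("pics/c9.png",cv2.resize(f[150:330,170:380,::-1],None,fx=3,fy=3))
E
```

```text
time: 5.4
tcp_pos: [0.5206, 0.1838, 0.0755]
ee_rot: [-3.097, -0.526, -0.021]
wrist_force: [0.2, -0.1, 0.3]
grip_width: 0.005
time: 5.6
tcp_pos: [0.5207, 0.1838, 0.0738]
ee_rot: [-3.097, -0.526, -0.021]
wrist_force: [-0.7, 0.5, -0.9]
grip_width: 0.004
```

View pics/c8.png

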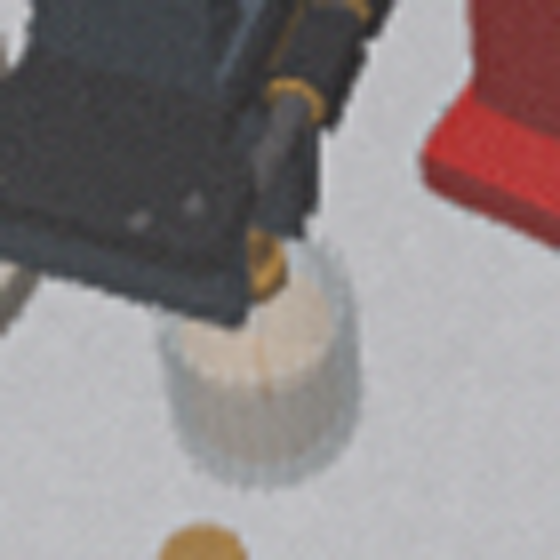

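View pics/c9.png

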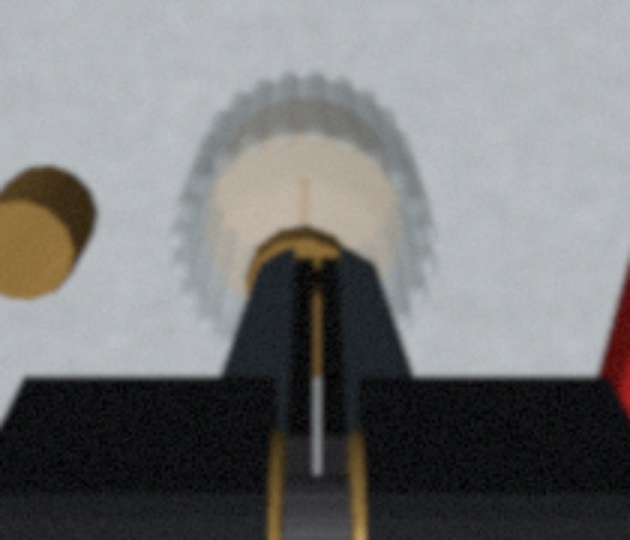

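```bash
for i in 1; do python3 -m inch '[[[0,0,0.0015],[0,0,0],-1],[[0,0,0],[0,0,0],-1]]'; done; python3 -m inch '[[[0,0,0.0015],[0,0,0],-1],[[0,0,0],[0,0,0],-1]]'
python3 - <<'E'
from h import *
for i in range(1):
  o=get_obs();print(o["wrist_force"],o["moment"],o["effort"])
E
```

```text
time: 5.9
tcp_pos: [0.5211, 0.1839, 0.0728]
ee_rot: [-3.097, -0.526, -0.023]
wrist_force: [-0.0, 0.6, 0.6]
grip_width: 0.008
time: 6.1
tcp_pos: [0.5212, 0.184, 0.0717]
ee_rot: [-3.097, -0.526, -0.023]
wrist_force: [-1.6, -0.5, 3.8]
grip_width: 0.005
[-1.55374849 -0.50649417  3.80425782] [-0.0201555   0.13629218  0.0305744 ] [-5.09224978e-03 -3.94889653e+01 -1.92468935e+01  2.32025399e-02
 -4.04797420e-01  2.29371566e-03]
```

Contact: 3.8 N up. I'll keep pressing to the stop.

```bash
python3 -m inch '[[[0,0,0.002],[0,0,0],-1],[[0,0,0],[0,0,0],-1]]'; python3 -m inch '[[[0,0,0.002],[0,0,0],-1],[[0,0,0],[0,0,0],-1]]'
```

```text
time: 6.3
tcp_pos: [0.5213, 0.184, 0.0701]
ee_rot: [-3.097, -0.526, -0.024]
wrist_force: [-1.4, -0.2, 4.1]
grip_width: 0.004
time: 6.5
tcp_pos: [0.5214, 0.184, 0.0685]
ee_rot: [-3.097, -0.526, -0.024]
wrist_force: [-1.1, -0.5, 5.2]
grip_width: 0.009
```

```bash
python3 -m inch '[[[0,0,0.002],[0,0,0],-1],[[0,0,0],[0,0,0],-1]]'; python3 -m inch '[[[0,0,0.0015],[0,0,0],-1],[[0,0,0],[0,0,0],-1]]'
```

```text
time: 6.7
tcp_pos: [0.5218, 0.1841, 0.0681]
ee_rot: [-3.097, -0.526, -0.026]
wrist_force: [-2.2, -0.9, 5.4]
grip_width: 0.003
time: 6.9
tcp_pos: [0.5219, 0.1842, 0.0682]
ee_rot: [-3.096, -0.526, -0.028]
wrist_force: [-1.7, -0.1, 5.5]
grip_width: 0.004
```

```bash
python3 -m inch '[[[0,0,0.004],[0,0,0],-1],[[0,0,0.004],[0,0,0],-1]]'
```

```text
time: 7.1
tcp_pos: [0.5243, 0.1848, 0.0676]
ee_rot: [-3.095, -0.526, -0.039]
wrist_force: [-7.9, -2.9, 34.1]
grip_width: 0.005
```

The force jumped to 34 N with no travel, so the head is on its stop. Releasing straight up.

```bash
python3 -m inch '[[[0,0,-0.006],[0,0,0],-1],[[0,0,-0.02],[0,0,0],-1],[[0,0,-0.04],[0,0,0],-1],[[0,0,-0.04],[0,0,0],-1],[[0,0,0],[0,0,0],-1]]';  python3 - <<'E'
from h import *
o=get_obs();print(o["tcp_pos"],o["ee_rot"],o["wrist_force"],o["qpos"])
f=grab_frame("side");cv2.imwrite("pics/d1.png",cv2.resize(f[225:345,165:305,::-1],None,fx=4,fy=4,interpolation=2))
f=grab_frame("wrist");cv2.imwrite("pics/d2.png",f[:,:,::-1])
c=calibration("wrist");print(proj(c,[.520,.1837,.096]),proj(c,[.616,.205,.115]))
E
```

```text
time: 7.6
tcp_pos: [0.5218, 0.1843, 0.177]
ee_rot: [-3.095, -0.526, -0.039]
wrist_force: [0.9, 0.5, -0.5]
grip_width: 0.006
[0.52183744 0.18427263 0.17695326] [-3.09536672 -0.52587768 -0.03948616] [ 0.93436255  0.45645629 -0.53300547] [ 0.32009958  0.28072842  1.65623604 -0.00237754  1.17952147  1.55520488]
[273.72343347 205.58254161] [291.83753268  65.76560721]
```

View pics/d1.png

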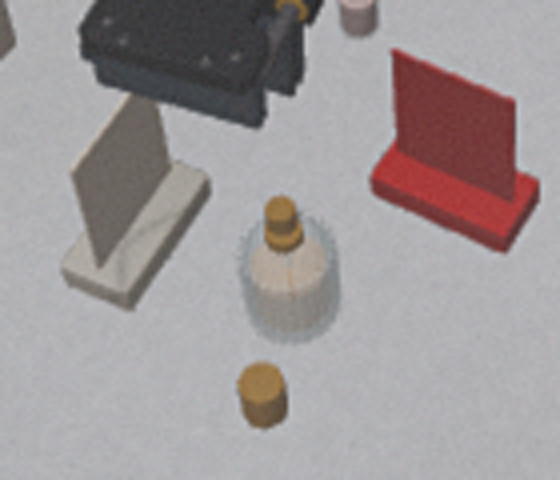

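View pics/d2.png

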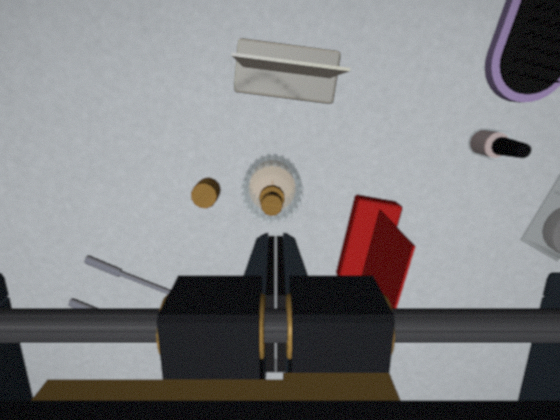

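The bottle and head are unmoved in the side crop (head at (281,203) as before), and the head is back up. The wrist view shows the card's top edge from (233,56) to (349,70). Next: the card pose and the move to the clip.

Run:
```python
from h import *
o=get_obs();c=calibration("wrist")
a=plane(c,(234,55),.115);b=plane(c,(349,70),.115);print(a,b,(a+b)/2,np.hypot(*(b-a)[:2]),np.arctan2((b-a)[0],-(b-a)[1]))
T=R.from_rotvec(o["ee_rot"]).as_matrix();print(T, T.T@(np.array([.541,-.198,.2])-o["tcp_pos"]))
# turn needed: target tool x=(sin... ) yaw clip -0.03
yaw=-.03
ty=np.array([np.cos(yaw),np.sin(yaw),0]);tz=np.array([0,0,-1.]);tx=np.cross(ty,tz)
G=np.stack([tx,ty,tz],1);print((R.from_matrix(T).inv()*R.from_matrix(G)).as_rotvec())
```

```text
[0.60998728 0.24141304 0.115     ] [0.6256016  0.16990188 0.115     ] [0.61779444 0.20565746 0.115     ] 0.07319598707837797 0.2149740542176852
[[ 0.94377462  0.33022282  0.01556813]
 [ 0.33022071 -0.94389965  0.00278001]
 [ 0.01561278  0.00251722 -0.99987494]] [-0.10453937  0.36721572 -0.02851141]
[ 0.0116066  -0.01216359 -1.20420956]
```

```bash
python3 -m inch '[[[0,0,-0.01],[0.002,-0.002,-0.145],-1],[[0,0,-0.01],[0.002,-0.002,-0.145],-1],[[0,0,0],[0.002,-0.002,-0.145],-1],[[0,0,0],[0.002,-0.002,-0.145],-1],[[0,0,0],[0.002,-0.002,-0.145],-1]]';python3 -m inch '[[[0,0,0],[0,0,-0.145],-1],[[0,0,0],[0,0,-0.145],-1],[[0,0,0],[0,0,-0.145],-1],[[0,0,0],[0,0,-0.06],-1],[[0,0,0],[0,0,0],-1]]';  python3 - <<'E'
from h import *
o=get_obs()
T=R.from_rotvec(o["ee_rot"]).as_matrix();print(o["tcp_pos"], T.T@(np.array([.541,-.198,.2])-o["tcp_pos"]))
yaw=-.03
ty=np.array([np.cos(yaw),np.sin(yaw),0]);tz=np.array([0,0,-1.]);tx=np.cross(ty,tz)
G=np.stack([tx,ty,tz],1);print((R.from_matrix(T).inv()*R.from_matrix(G)).as_rotvec())
E
```

```text
time: 8.2
tcp_pos: [0.5134, 0.1814, 0.182]
ee_rot: [-2.684, -1.62, 0.024]
wrist_force: [-0.2, 0.6, -0.1]
grip_width: 0.003
time: 8.7
tcp_pos: [0.5079, 0.1796, 0.1698]
ee_rot: [-2.174, -2.239, 0.05]
wrist_force: [1.1, 0.2, -0.7]
grip_width: 0.006
[0.50794631 0.17958148 0.16980867] [-0.37860759  0.02093404 -0.02810506]
[-0.03665921  0.00869455  0.05920935]
```

```bash
python3 -m inch '[[[-0.02,0.002,-0.02],[-0.037,0.009,0.059],0],[[-0.045,0.003,-0.01],[0,0,0],0],[[-0.045,0.003,0],[0,0,0],0.5],[[-0.045,0.003,0],[0,0,0],1],[[-0.045,0.003,0],[0,0,0],1]]';python3 -m inch '[[[-0.045,0.002,0],[0,0,0],1],[[-0.045,0.002,0],[0,0,0],1],[[-0.03,0.002,0],[0,0,0],1],[[0,0,0],[0,0,0],1]]';  python3 - <<'E'
from h import *
o=get_obs()
T=R.from_rotvec(o["ee_rot"]).as_matrix();print(o["tcp_pos"], T.T@(np.array([.541,-.198,.2])-o["tcp_pos"]))
yaw=-.03
ty=np.array([np.cos(yaw),np.sin(yaw),0]);tz=np.array([0,0,-1.]);tx=np.cross(ty,tz)
G=np.stack([tx,ty,tz],1);print((R.from_matrix(T).inv()*R.from_matrix(G)).as_rotvec())
f=grab_frame("wrist");cv2.imwrite("pics/e1.png",f[:,:,::-1])
c=calibration("wrist");print(proj(c,[.541,-.198,.073]))
E
```

```text
time: 9.2
tcp_pos: [0.5148, -0.0219, 0.1926]
ee_rot: [-2.249, -2.183, 0.012]
wrist_force: [0.3, -0.3, 0.1]
grip_width: 0.411
time: 9.6
tcp_pos: [0.5139, -0.1514, 0.1869]
ee_rot: [-2.258, -2.165, 0.021]
wrist_force: [0.3, -0.4, -0.3]
grip_width: 0.763
[ 0.51386774 -0.15136245  0.18688818] [-0.04545368  0.02882838 -0.01363923]
[-0.01900386  0.00038405 -0.01235149]
[310.77767714 243.40818685]
```

View pics/e1.png

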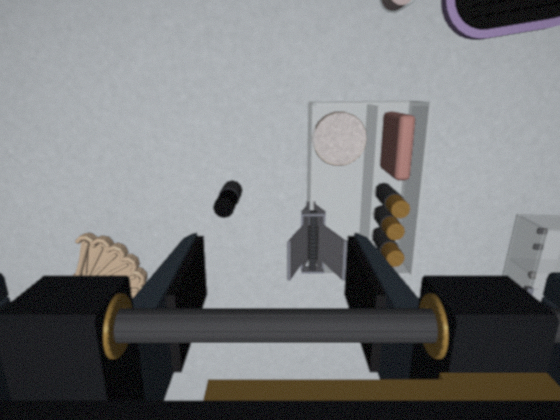

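The clip stands at about (315,240) in this view, with its wings at columns 288 and 346, and it's unobstructed. Enlarging for the measurement.

Run:
```python
from h import *
f=cv2.imread("pics/e1.png");cv2.imwrite("pics/e2.png",np.clip(cv2.resize(f[190:300,265:375],None,fx=5,fy=5,interpolation=2)*1.4,0,255).astype(np.uint8))
```

```text
(no output)
```

View pics/e2.png

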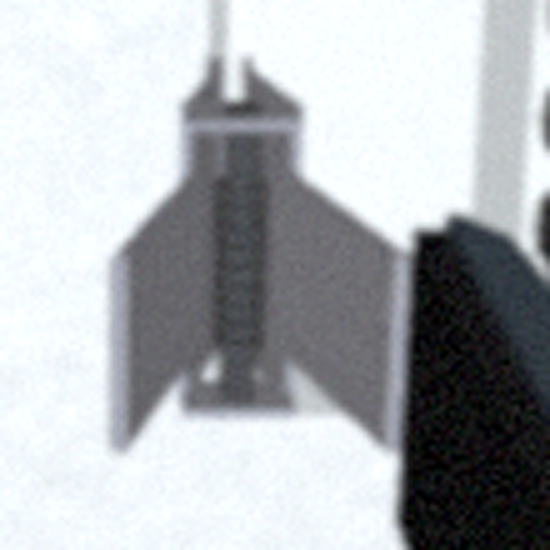

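Run:
```python
from h import *
c=calibration("wrist");S=lambda x,y:(x/5+265-.4,y/5+190-.4)
P=[plane(c,S(*p),.111) for p in((112,256),(114,452),(408,253),(400,452))]
for p in P:print(p)
print("centre",np.mean(P,0)); 
d=(P[0]-P[1]+P[2]-P[3]);print("yaw",np.arctan2(-d[0],d[1]))
C=np.mean(P,0);o=get_obs();T=R.from_rotvec(o["ee_rot"]).as_matrix()
print(T.T@(np.array([C[0],C[1],.15])-o["tcp_pos"]))
```

```text
[ 0.52024581 -0.17905907  0.111     ]
[ 0.51947064 -0.21286362  0.111     ]
[ 0.56584712 -0.18007664  0.111     ]
[ 0.56504651 -0.21426407  0.111     ]
centre [ 0.54265252 -0.19656585  0.111     ]
yaw -0.02317169263841577
[-0.04561962  0.031694    0.03606734]
```

```bash
python3 -m inch '[[[-0.022,0.016,0],[-0.019,0,-0.005],1],[[-0.022,0.014,0],[0,0,0],1],[[0,0,0.015],[0,0,0],1],[[0,0,0.015],[0,0,0],1],[[0,0,0],[0,0,0],1]]';  python3 - <<'E'
from h import *
o=get_obs()
T=R.from_rotvec(o["ee_rot"]).as_matrix();print(o["tcp_pos"], T.T@(np.array([.5422,-.1968,.068])-o["tcp_pos"]))
yaw=-.025
ty=np.array([np.cos(yaw),np.sin(yaw),0]);tz=np.array([0,0,-1.]);tx=np.cross(ty,tz)
G=np.stack([tx,ty,tz],1);print((R.from_matrix(T).inv()*R.from_matrix(G)).as_rotvec())
f=grab_frame("wrist");cv2.imwrite("pics/e3.png",f[:,:,::-1])
E
```

```text
time: 10.15
tcp_pos: [0.5415, -0.1898, 0.1513]
ee_rot: [-2.255, -2.174, -0.0]
wrist_force: [0.1, 0.3, -0.9]
grip_width: 1.0
[ 0.54145368 -0.18978581  0.15127617] [-0.00752562  0.00156238  0.08322019]
[-0.00666094 -0.00657147 -0.01190708]
```

View pics/e3.png

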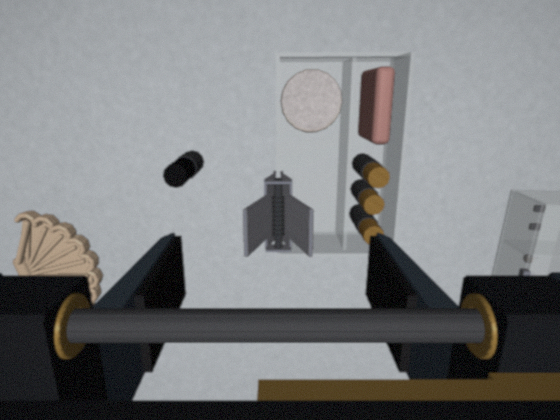

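The clip at (279,215) is centred between the fingers (inner edges at 183 and 370). Descending in two stages.

```bash
python3 -m inch '[[[-0.007,0.0015,0.02],[-0.0067,-0.0066,0],1],[[0,0,0.02],[0,0,0],1],[[0,0,0],[0,0,0],1]]';  python3 - <<'E'
from h import *
o=get_obs()
T=R.from_rotvec(o["ee_rot"]).as_matrix();print(o["tcp_pos"], T.T@(np.array([.5422,-.1968,.068])-o["tcp_pos"]))
yaw=-.025
ty=np.array([np.cos(yaw),np.sin(yaw),0]);tz=np.array([0,0,-1.]);tx=np.cross(ty,tz)
G=np.stack([tx,ty,tz],1);print((R.from_matrix(T).inv()*R.from_matrix(G)).as_rotvec())
E
```

```text
time: 10.5
tcp_pos: [0.5449, -0.1943, 0.1134]
ee_rot: [2.256, 2.18, 0.005]
wrist_force: [-0.2, 0.4, -0.5]
grip_width: 1.001
[ 0.54485417 -0.19432051  0.11343138] [-0.00252977 -0.0027985   0.04541995]
[ 0.00509037  0.00089979 -0.00949351]
```

```bash
python3 -m inch '[[[-0.0025,-0.0028,0.02],[0.004,0,-0.006],1],[[0,0,0.013],[0,0,0],1],[[0,0,0],[0,0,0],1]]';  python3 - <<'E'
from h import *
o=get_obs()
T=R.from_rotvec(o["ee_rot"]).as_matrix();print(o["tcp_pos"], o["wrist_force"],T.T@(np.array([.5422,-.1968,.068])-o["tcp_pos"]))
yaw=-.025
ty=np.array([np.cos(yaw),np.sin(yaw),0]);tz=np.array([0,0,-1.]);tx=np.cross(ty,tz)
G=np.stack([tx,ty,tz],1);print((R.from_matrix(T).inv()*R.from_matrix(G)).as_rotvec())
f=grab_frame("wrist");cv2.imwrite("pics/e4.png",f[:,:,::-1])
f=grab_frame("side");cv2.imwrite("pics/e5.png",cv2.resize(f[130:230,262:382,::-1],None,fx=5,fy=5,interpolation=2))
E
```

```text
time: 10.8
tcp_pos: [0.5445, -0.1956, 0.0831]
ee_rot: [2.247, 2.187, 0.005]
wrist_force: [0.0, -0.7, 0.2]
grip_width: 0.998
[ 0.54454175 -0.19561976  0.08309591] [ 0.04106567 -0.65576523  0.23868093] [-0.0012122  -0.00240479  0.01508346]
[ 0.00635863  0.00207735 -0.0021795 ]
```

View pics/e4.png

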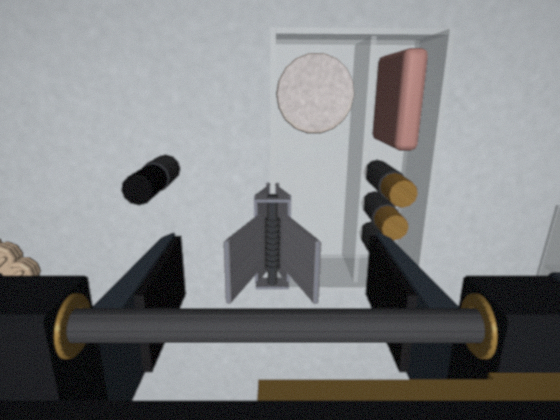

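View pics/e5.png

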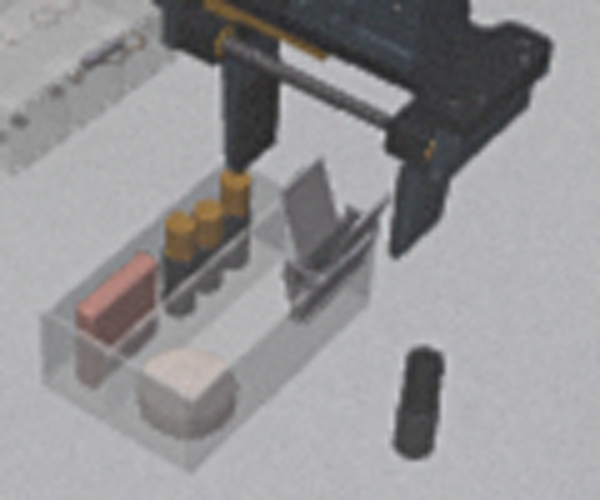

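The wings' middle is at column 272 and the fingers' at 276.5, about 2 mm off, which matches the computed correction. I'll do the final descent and then close.

```bash
python3 -m inch '[[[-0.001,-0.0024,0.008],[0.005,0.002,0],1],[[0,0,0.0065],[0,0,0],1],[[0,0,0],[0,0,0],1]]';  python3 - <<'E'
from h import *
o=get_obs()
T=R.from_rotvec(o["ee_rot"]).as_matrix();print(o["tcp_pos"], o["wrist_force"],T.T@(np.array([.5422,-.1968,.068])-o["tcp_pos"]))
f=grab_frame("wrist");cv2.imwrite("pics/e6.png",f[:,:,::-1])
E
```

```text
time: 11.2
tcp_pos: [0.5446, -0.1976, 0.0713]
ee_rot: [2.246, 2.186, 0.006]
wrist_force: [-0.1, 0.4, -0.4]
grip_width: 1.001
[ 0.54461804 -0.19756487  0.07132639] [-0.12072662  0.371683   -0.41766492] [ 0.00070672 -0.00246393  0.00330551]
```

View pics/e6.png

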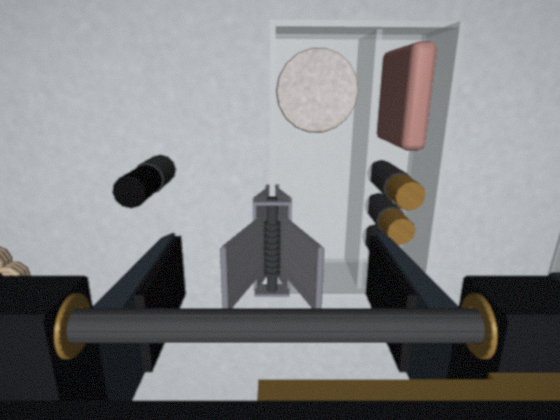

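```bash
python3 -m inch '[[[0,-0.003,0.002],[0,0,0],1],[[0,-0.001,0.001],[0,0,0],1],[[0,0,0],[0,0,0],1]]'
```

```text
time: 11.55
tcp_pos: [0.5407, -0.1977, 0.0688]
ee_rot: [2.246, 2.185, 0.007]
wrist_force: [-0.8, -0.2, -0.1]
grip_width: 1.003
```

Aligned. Closing in stages with 20 N.

```bash
python3 -m inch '[[[0,0.001,0],[0,0,0],0.0],[[0,0,0],[0,0,0],0.0],[[0,0,0],[0,0,0],0.0],[[0,0,0],[0,0,0],0.0],[[0,0,0],[0,0,0],0.0]]' 20;  python3 - <<'E'
from h import *
f=grab_frame("wrist");cv2.imwrite("pics/e7.png",f[:,:,::-1])
E
```

```text
time: 12.05
tcp_pos: [0.5421, -0.1979, 0.0691]
ee_rot: [2.245, 2.185, 0.007]
wrist_force: [0.6, -1.2, -0.3]
grip_width: 0.593
```

View pics/e7.png

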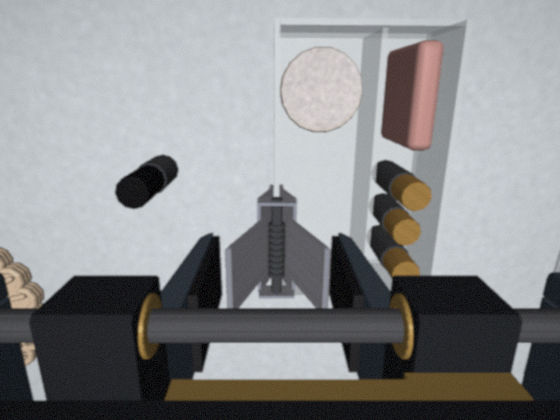

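Well centred (wings 227–329, fingers 220–332). Squeezing.

```bash
python3 -m inch '[[[0,0,0],[0,0,0],-1],[[0,0,0],[0,0,0],-1],[[0,0,0],[0,0,0],-1],[[0,0,0],[0,0,0],-1],[[0,0,0],[0,0,0],-1]]' 20;  python3 -m inch '[[[0,0,0],[0,0,0],-1],[[0,0,0],[0,0,0],-1],[[0,0,0],[0,0,0],-1],[[0,0,0],[0,0,0],-1],[[0,0,0],[0,0,0],-1]]'
python3 - <<'E'
from h import *
f=grab_frame("wrist");cv2.imwrite("pics/e8.png",f[:,:,::-1])
f=grab_frame("side");cv2.imwrite("pics/e9.png",cv2.resize(f[130:230,262:382,::-1],None,fx=5,fy=5,interpolation=2))
E
```

```text
time: 12.6
tcp_pos: [0.5419, -0.1978, 0.0689]
ee_rot: [2.245, 2.185, 0.007]
wrist_force: [0.3, 0.9, -1.1]
grip_width: 0.181
time: 13.1
tcp_pos: [0.5418, -0.1977, 0.0688]
ee_rot: [2.246, 2.185, 0.007]
wrist_force: [-0.1, -1.5, -0.3]
grip_width: 0.18
```

View pics/e8.png

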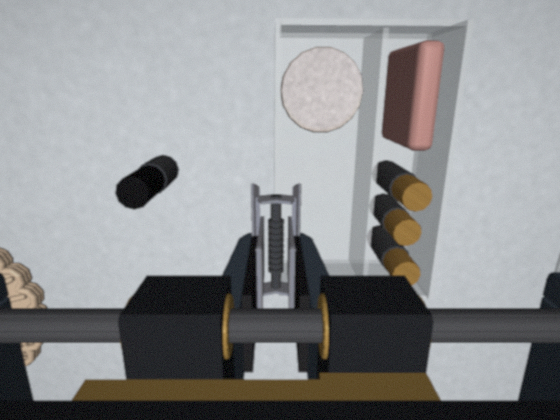

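View pics/e9.png

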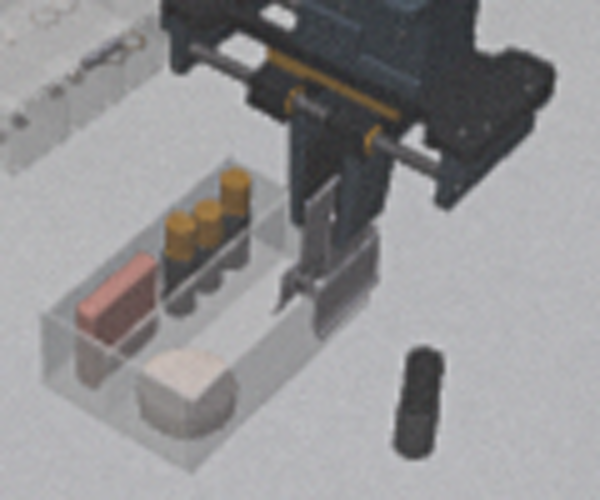

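Grip width 0.18 × 91 mm ≈ 16.4 mm, so the clip is fully squeezed with its jaws wide open in both views. Lifting straight up.

```bash
python3 -m inch '[[[0,0,-0.01],[0,0,0],-1],[[0,0,-0.03],[0,0,0],-1],[[0,0,-0.04],[0,0,0],-1],[[0,0,-0.04],[0,0,0],-1],[[0,0,-0.02],[0,0,0],-1]]' 20;  python3 -m inch '[[[0,0,0],[0,0,0],-1],[[0,0,0],[0,0,0],-1],[[0,0,0],[0,0,0],-1]]'
python3 - <<'E'
from h import *
f=grab_frame("wrist");cv2.imwrite("pics/f1.png",f[:,:,::-1])
f=grab_frame("side");cv2.imwrite("pics/f2.png",cv2.resize(f[80:230,232:382,::-1],None,fx=4,fy=4,interpolation=2))
o=get_obs()
T=R.from_rotvec(o["ee_rot"]).as_matrix()
yaw=.213
ty=np.array([np.cos(yaw),np.sin(yaw),0]);tz=np.array([0,0,-1.]);tx=np.cross(ty,tz)
G=np.stack([tx,ty,tz],1);print((R.from_matrix(T).inv()*R.from_matrix(G)).as_rotvec(), T.T@(np.array([.6165,.205,.2])-o["tcp_pos"]))
E
```

```text
time: 13.7
tcp_pos: [0.5384, -0.1965, 0.2125]
ee_rot: [2.251, 2.19, 0.001]
wrist_force: [0.2, 0.3, 0.0]
grip_width: 0.186
time: 14.0
tcp_pos: [0.5395, -0.1969, 0.2159]
ee_rot: [2.246, 2.186, 0.006]
wrist_force: [-0.2, -0.1, 0.1]
grip_width: 0.183
[ 0.00620683  0.00255638 -0.24037341] [0.40378674 0.06616096 0.01494477]
```

View pics/f1.png

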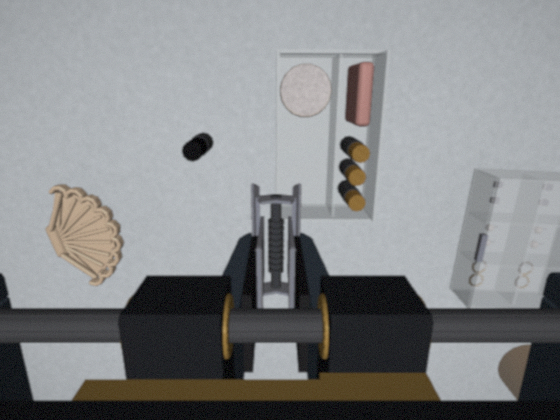

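View pics/f2.png

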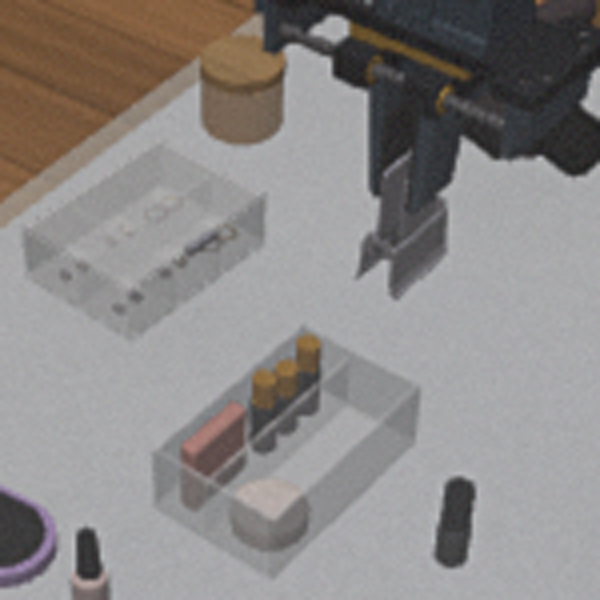

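The clip came off cleanly and hangs squeezed open in the gripper, level in both views. Carrying it to the card.

```bash
python3 -m inch '[[[0.02,0.003,0],[0,0,0],-1],[[0.04,0.006,0],[0,0,0],-1],[[0.042,0.007,0],[0,0,0],-1],[[0.042,0.007,0],[0,0,0],-1],[[0.042,0.007,0],[0,0,0],-1]]'; python3 -m inch '[[[0.042,0.007,0],[0,0,0],-1],[[0.042,0.007,0],[0,0,0],-1],[[0.042,0.007,0],[0,0,0],-1],[[0.03,0.005,0],[0,0,0],-1],[[0,0,0],[0,0,0],-1]]';python3 -m inch '[[[0,0,0],[0,0,-0.08],-1],[[0,0,0],[0,0,-0.08],-1],[[0,0,0],[0,0,-0.06],-1],[[0,0,0],[0,0,0],-1]]'
cat > g.py <<'E'
from h import *
o=get_obs()
T=R.from_rotvec(o["ee_rot"]).as_matrix()
yaw=.213
ty=np.array([np.cos(yaw),np.sin(yaw),0]);tz=np.array([0,0,-1.]);tx=np.cross(ty,tz)
G=np.stack([tx,ty,tz],1);print((R.from_matrix(T).inv()*R.from_matrix(G)).as_rotvec(), T.T@(np.array([.6168,.205,.125])-o["tcp_pos"]),o["tcp_pos"],o["wrist_force"],o["grip_width"])
E
python3 g.py
```

```text
time: 14.6
tcp_pos: [0.5723, -0.0112, 0.2075]
ee_rot: [-2.261, -2.177, 0.009]
wrist_force: [1.0, -0.1, -0.9]
grip_width: 0.189
time: 15.1
tcp_pos: [0.602, 0.1551, 0.1985]
ee_rot: [-2.248, -2.177, 0.025]
wrist_force: [-0.4, -0.4, -1.4]
grip_width: 0.187
time: 15.5
tcp_pos: [0.5993, 0.1535, 0.1927]
ee_rot: [-1.979, -2.415, 0.039]
wrist_force: [-0.7, 0.3, -0.6]
grip_width: 0.186
[-0.03114178  0.00080109 -0.0149748 ] [0.04709015 0.02938158 0.06673053] [0.5992945  0.15352958 0.19266149] [-0.70069044  0.32377449 -0.55891678] 0.18614264822681376
```

```bash
python3 -m inch '[[[0.015,0.01,0],[-0.03,0,-0.01],-1],[[0.016,0.01,0],[0,0,0],-1],[[0.013,0.008,0],[0,0,0],-1],[[0,0,0],[0,0,0],-1],[[0,0,0],[0,0,0],-1]]';python3 g.py
python3 - <<'E'
from h import *
f=grab_frame("wrist");cv2.imwrite("pics/g1.png",f[:,:,::-1])
f=grab_frame("side");cv2.imwrite("pics/g2.png",cv2.resize(f[190:310,135:275,::-1],None,fx=5,fy=5,interpolation=2))
E
```

```text
time: 16.0
tcp_pos: [0.618, 0.2018, 0.1894]
ee_rot: [-1.985, -2.432, 0.012]
wrist_force: [0.6, -0.2, -0.5]
grip_width: 0.184
[-0.00701537  0.00303278 -0.01151096] [ 0.00356288 -0.00012705  0.06435423] [0.61803919 0.20181853 0.18936241] [ 0.62813212 -0.16871189 -0.46724914] 0.18398918070690976
```

View pics/g1.png

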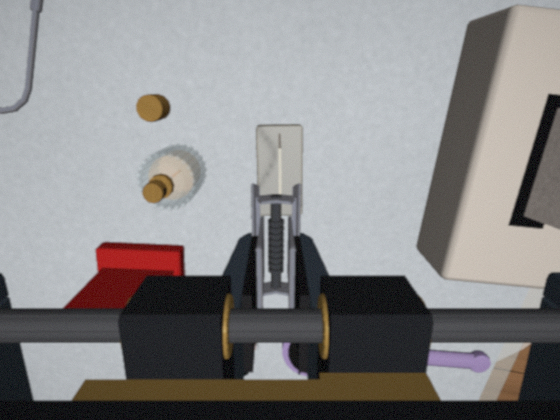

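View pics/g2.png

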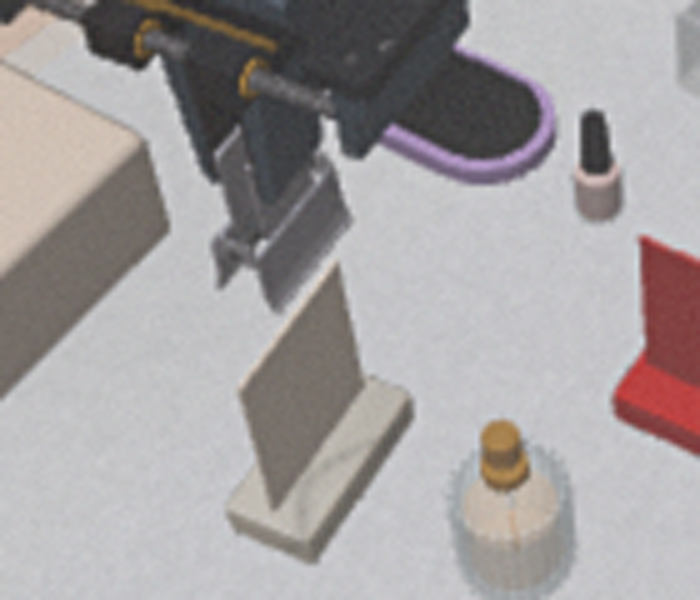

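Run:
```python
from h import *
f=cv2.imread("pics/g1.png");cv2.imwrite("pics/g3.png",cv2.resize(f[115:305,215:345],None,fx=3.15,fy=3.15,interpolation=2))
c=calibration("wrist");o=get_obs();T=R.from_rotvec(o["ee_rot"]).as_matrix()
for p in((279.5,152),(280,165),(280.5,190)):
  X=plane(c,p,.115);print(X,T.T@(X-o["tcp_pos"]))
print(proj(c,[.6085,.242,.115]),proj(c,[.6165,.205,.115]))
```

```text
[0.61257954 0.24099555 0.115     ] [0.03998566 0.00313691 0.07435141]
[0.61484871 0.23182086 0.115     ] [0.03054266 0.00352828 0.07437509]
[0.61901418 0.21356001 0.115     ] [0.01181786 0.00396335 0.07442433]
[274.19893181 149.48820992] [274.8584347  200.21996794]
```

View pics/g3.png

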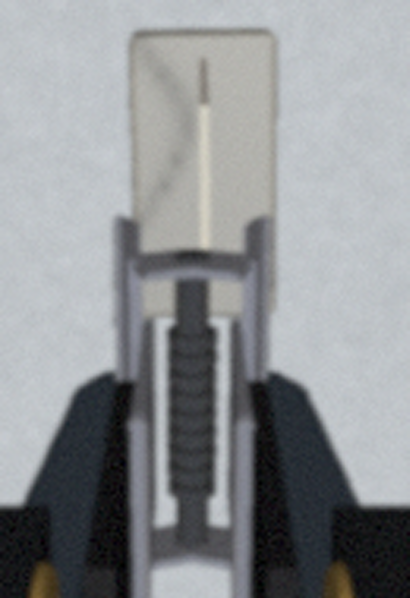

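Wrist view: the card's top edge is at column 280 and the clip's hinge and jaws centre at 276, so the card is about 3 mm toward +tool y and nearly parallel. I'll shift 3 mm and lower in stages.

```bash
python3 -m inch '[[[0.002,0.004,0.01],[-0.005,0,-0.005],-1],[[0,0,0.01],[0,0,0],-1],[[0,0,0],[0,0,0],-1]]';python3 g.py
python3 - <<'E'
from h import *
f=grab_frame("wrist");cv2.imwrite("pics/g4.png",cv2.resize(f[95:305,215:345,::-1],None,fx=2.8,fy=2.8,interpolation=2))
E
```

```text
time: 16.4
tcp_pos: [0.6213, 0.2032, 0.1678]
ee_rot: [1.981, 2.436, -0.006]
wrist_force: [0.2, -0.6, -0.6]
grip_width: 0.183
[-0.00204745  0.00331231 -0.00776333] [ 0.00284164 -0.00395143  0.04275963] [0.62130386 0.20318002 0.1677607 ] [ 0.20463651 -0.62789799 -0.64854962] 0.18275974804356504
```

View pics/g4.png

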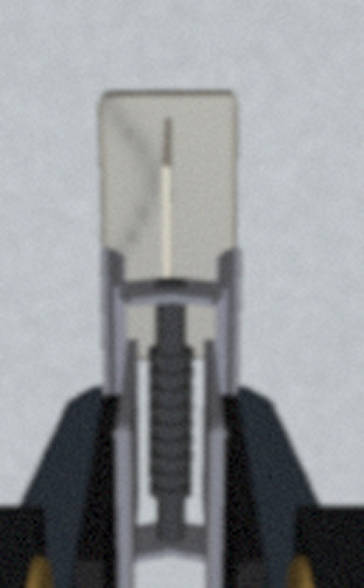

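Card at column 167 and clip centre at 171 in the crop, so they're within about 1 mm. Lowering.

```bash
python3 -m inch '[[[0,0,0.009],[0,0,0],-1],[[0,0,0.009],[0,0,0],-1],[[0,0,0],[0,0,0],-1]]';python3 g.py
python3 - <<'E'
from h import *
f=grab_frame("wrist");cv2.imwrite("pics/g5.png",cv2.resize(f[95:305,215:345,::-1],None,fx=2.8,fy=2.8,interpolation=2))
f=grab_frame("side");cv2.imwrite("pics/g6.png",cv2.resize(f[210:310,155:255,::-1],None,fx=6,fy=6,interpolation=2))
E
```

```text
time: 16.75
tcp_pos: [0.6216, 0.2029, 0.149]
ee_rot: [1.982, 2.435, -0.004]
wrist_force: [-0.8, -0.4, -0.6]
grip_width: 0.179
[-0.00094051  0.00326008 -0.00824181] [ 0.00315767 -0.00423254  0.02399785] [0.62159203 0.20285013 0.1490041 ] [-0.77988689 -0.40036129 -0.57834279] 0.1789611379206795
```

View pics/g5.png

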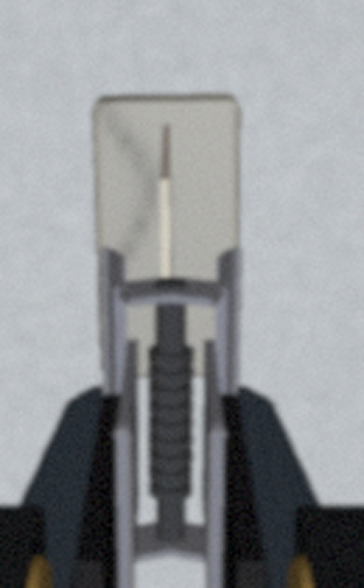

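View pics/g6.png

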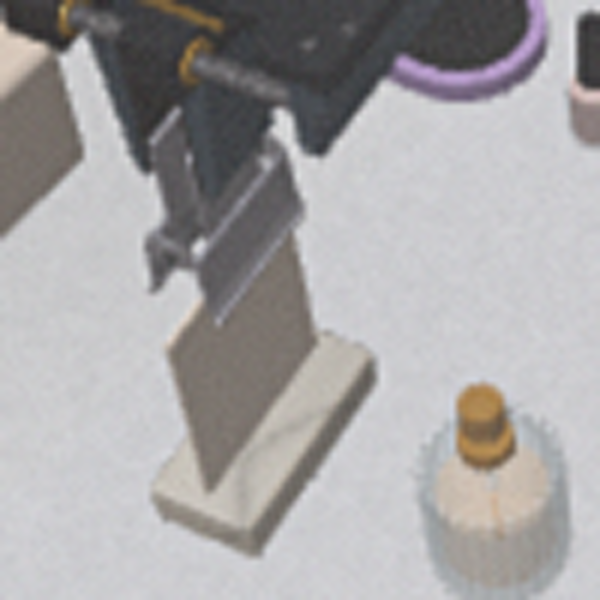

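Card at column 163 against clip 171, about 1.5 mm, with lots of clearance. I'll nudge and lower.

```bash
python3 -m inch '[[[0.001,-0.0025,0.004],[0,0,0],-1],[[0,0,0.008],[0,0,0],-1],[[0,0,0],[0,0,0],-1]]';python3 g.py;python3 -m inch '[[[0,0,0.006],[0,0,0],-1],[[0,0,0.006],[0,0,0],-1],[[0,0,0],[0,0,0],-1]]';python3 g.py
python3 - <<'E'
from h import *
f=grab_frame("wrist");cv2.imwrite("pics/g7.png",cv2.resize(f[95:305,215:345,::-1],None,fx=2.8,fy=2.8,interpolation=2))
f=grab_frame("side");cv2.imwrite("pics/g8.png",cv2.resize(f[210:310,155:255,::-1],None,fx=6,fy=6,interpolation=2))
E
```

```text
time: 17.15
tcp_pos: [0.6199, 0.2038, 0.1382]
ee_rot: [1.98, 2.434, 0.001]
wrist_force: [0.2, -0.3, -0.1]
grip_width: 0.187
[ 0.0027962   0.00286808 -0.00815131] [ 0.00185276 -0.00277542  0.0131617 ] [0.61985042 0.20377986 0.13817468] [ 0.22024663 -0.29222425 -0.05308338] 0.1867801281295794
time: 17.45
tcp_pos: [0.6199, 0.2038, 0.1251]
ee_rot: [1.98, 2.434, 0.001]
wrist_force: [-0.4, 0.4, 0.1]
grip_width: 0.184
[ 0.00285331  0.00288544 -0.00809979] [ 1.82094032e-03 -2.76171184e-03  7.20119618e-05] [0.61987418 0.20377925 0.12508516] [-0.40298983  0.44141534  0.11804215] 0.18406493644675817
```

View pics/g7.png

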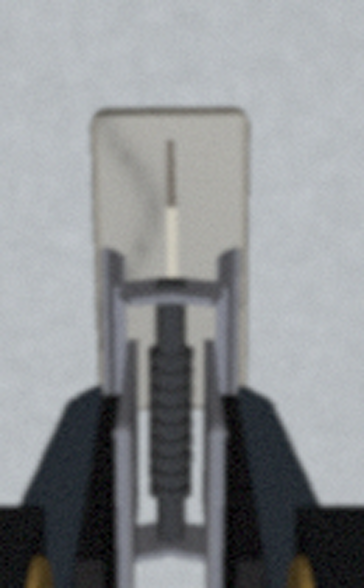

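View pics/g8.png

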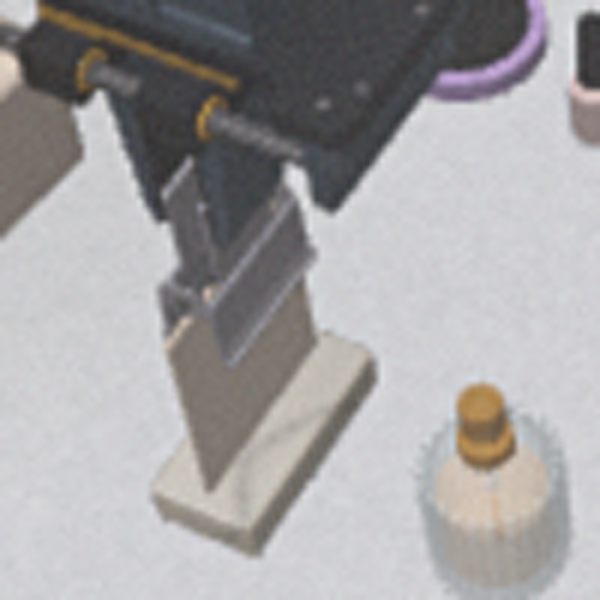

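Card and clip are both at column 171, exactly centred, with the jaws straddling the card in the side view. Checking the offset along the card.

Run:
```python
from h import *
c=calibration("wrist");o=get_obs();T=R.from_rotvec(o["ee_rot"]).as_matrix()
X=plane(c,(276,95+206/2.8),.115);print("end",X,T.T@(X-o["tcp_pos"]))
s=calibration("side");X=plane(s,(155+170/6,210+345/6),.115);print(X,T.T@(X-o["tcp_pos"]))
print("bottle",plane(s,(155+481/6-.4,210+397/6-.4),.096), o["dq"].max(),o["time"])
# clip jaw ends in side view: lower edge of -x jaw, tool y=-.0125, z=lip
for z in(.095,.098,.102):
  print(z,[ (proj(s,o["tcp_pos"]*[1,1,0]+[0,0,z]+T@[dx,-.013,0])-[155,210])*6 for dx in(.028,-.028)])
```

```text
end [0.61259635 0.2441368  0.115     ] [0.04096168 0.00057788 0.01080271]
[0.6078984  0.24314443 0.115     ] [ 0.04094588 -0.00422367  0.01078285]
bottle [0.5198804  0.18465227 0.096     ] 0.0023404287234212173 17.55
0.095 [array([221.04859403, 360.40026959]), array([306.49896246, 246.01514914])]
0.098 [array([219.77077151, 355.42611121]), array([305.45521547, 240.95440336])]
0.102 [array([218.05779474, 348.75803519]), array([304.0562832, 234.1714946])]
```

Offset along the card is about 2–3 mm (18 allowed), lips about 17–20 mm below the top edge, bottle in place. Settling, then handing in.

```bash
python3 -m inch '[[[0,0,0],[0,0,0],-1],[[0,0,0],[0,0,0],-1],[[0,0,0],[0,0,0],-1]]'; python3 -c "
from workcell import *
print(finish_job())"
```

```text
time: 17.85
tcp_pos: [0.6209, 0.2041, 0.1266]
ee_rot: [1.979, 2.433, 0.004]
wrist_force: [-0.8, -0.5, -0.4]
grip_width: 0.185
the job is handed in; nothing more can be done
None
```

The job is handed in after about 18 s of robot time. The bottle was sprayed, and the clip is held squeezed wide open over the middle of the card, touching nothing as far as the views show. No verdict was reported.

- **Spray:** I pressed the head straight down until the force jumped to 34 N with no further travel, then released it. In the side view the head came back up. The bottle's last measured position was within about 1 mm of where it started.
- **Clip:** I squeezed it at 20 N to a grip width of about 17 mm, which is its fully squeezed width, and lifted it off the organiser cleanly. The final grip width is the same.
- **Placement:** The hinge is centred on the card's thickness to about 1 mm in the wrist view. It is about 2–3 mm off the middle along the card and within about 0.02 rad of lined up. The lips are roughly 17 mm below the top edge, and the wrist force is at noise level.

**Disagreements:**
- The real fingertips turned out to be about 23 mm above the reported TCP, so I found contact with the spray head by force.
- The wrist and side views differed by 2–5 mm on the card's position. I centred the clip on the card in the wrist view instead.
- In the last settling rows the arm drifted about 1–1.5 mm, which is inside the clearances. I took no picture after that.

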